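# Pull out the sprung tool tray and load it

### The job

Pull the spring-loaded tray of the blue chest out by its red handle until it meets its stop, where it catches and stays out by itself; do not drag the chest along. Then put the file and the cold chisel into the tray, each lying fully inside it, and leave the tray out at its stop. Leave the oil can, the jar and the hammer where they are.

Things in the scene. Friction and masses are not known exactly. Their poses are not given: they have to be found in the camera images.
- chest: blue steel chest 240 deep x 260 wide x 89 high, standing loose on the bench, about 4 kg: a pull of some 25 N drags it. Origin: centre of underside; -x is its front, where the tray slides out. A clear guard with yellow edge, fixed to it, sticks out 45 mm from the front, 85 to 89 mm above the bench, over the handle: reach under it with the tool leaning 35 to 45 degrees, fingers forward and down
- tray_grip (a point): grip point on the tray's red handle, a level bar 24 wide (y), 26 high, sticking out 50 mm to -x from the tray's front: on its axis, 32 mm out, 42 mm above the bench; axes as the chest. Shut: 152 mm before the chest's origin. The spring pulls home with up to 10 N but flips over just before the stop and then holds the tray out. Travel 120 to 190 mm, stop to be felt: pull fades, then rises sharply
- tray_in (a point): point on the tray's inner floor, 14 mm above the bench, on its middle line, 63 mm behind the outside of its front: middle of the part open from above (114 mm, from front wall to guard edge) when the tray is out. Axes as the chest, moves with the tray. Inside the tray is 228 wide (y), 200 deep; side walls 4 mm thick rise 40 mm above the floor, the front wall (6 mm thick) 46 mm
- file: flat file, 190 long, lying along its x: wooden handle (24 wide, 18 high) to -x, dark steel blade (22 wide, 10 high) to +x, brass ferrule between. Origin: underside, at the ferrule's blade end, near the centre of mass; good grip here, across y
- file_tip (a point): blade end of the file, 100 mm from its origin, 5 mm above its underside
- file_butt (a point): handle end of the file, 90 mm from its origin, 9 mm above its underside
- chisel: cold chisel, 162 long, lying along its x: yellow shank (18 wide, 18 high) with a steel head at -x and a flat steel edge (26 wide, 10 high) at +x. Origin: underside, near the centre of mass; grip here, across y
- chisel_edge (a point): cutting end of the chisel, 75 mm from its origin, 5 mm above its underside
- chisel_head (a point): struck end of the chisel, 87 mm from its origin, 9 mm above its underside
- oil_can: yellow bottle of oil with red cap, 64 diameter, 130 high, standing; bystander. Origin: centre of its underside
- jar: glass jar with steel lid, 70 diameter, 85 high, standing; bystander. Origin: centre of its underside
- hammer: hammer, 280 long, lying along its x, handle to -x; bystander. Origin: underside, at mid-length
Mind the look-alikes: they are no part of the job. Of the things like the file, leave any that is purple; of the rest the larger one is meant.

How it is judged:
By the outcome, as a careful person would: the job done as asked, in the order asked, and still so for the second after the job is handed in, with the robot touching nothing.
It also fails if it takes over 72 s, if anything falls off the work surface, if the arm or the gripper's body presses on something with over 40 N, if the wrist force passes 120 N, or if a joint passes its speed limit or range.

### The arm

A 6-joint arm with a two-finger parallel gripper is mounted at the origin on the work surface. World frame = base frame: x ahead of the robot, y to its left, z up, the work surface at z = 0. Lengths are in m, angles in degrees, forces in N, time in s.
With the tool pointing down it reaches from about 0.3 to 0.75 m from the base axis. Payload 8.5 kg.
Tool frame: the origin (TCP) lies midway between the tips of the shut fingers; the grasp point (between the pads) lies 19 mm behind it; z points along the fingers, y is the line along which they close (so a half turn about z gives the same grasp; the last joint's range is limited). The gripper opens to 85 mm and grips with 20 to 120 N. Pads are 22 mm wide; open, the fingers measure 114 mm over their backs; the gripper's body (76 mm by 85 mm) begins 54 mm behind the grasp point. The pads swing forward as they close: fully open they stand 13 mm farther back than shut.
Start: joints at [-87.622, 21.807, 74.336, -0, 83.858, -12.336], TCP at [0.14, -0.532, 0.231] pointing down, gripper open.
Joint ranges: [-178.18, 178.18], [-50.72, 133.34], [12.68, 142.11], [-81.47, 261.47], [9.98, 163.14], [-165.26, 165.26]. Speed limits (degrees/s): [136.94, 136.94, 180, 180, 180, 180].

### API

Orientations are given as a 3x3 rotation matrix whose columns are the frame's x, y, z axes.
In Python, from rig import env gives the robot as it stands. The module is installed in compiled form; this text tells all that it offers.
- The arm moves only by the tool jog_arm, never from a script. Its argument "targets" is a list of rows, each a list of 6 numbers: the shift along the tool's x, y, z in cm, then the turn, a rotation vector about the tool's x, y, z in degrees. A call has 1 to 8 rows; each row is the pose to reach, as a shift and turn from the pose commanded when the call began, along the tool's axes at that moment; what a row does not reach only later rows make up. A row lasts 1/12 s, in which the tool goes at most 41.7 mm and 7.16 degrees, less where a joint would pass 70% of its speed; a pose out of reach is approached as far as the arm can. A call with a gripper value outside its range is refused whole. "hand" is the opening, from 0 (shut) to 1 (fully open), set as the call begins (left out, the last holds). The fingers move at their own pace and stop on an object; "newtons" is the grip in N (left out, the last holds). Time passes only in rows, so rows that repeat a pose let the fingers close. It gives the time, the measured TCP pose, the force, the opening and the grip force at its end, in the units of the state.
- env.observe(): the state, without advancing time (a new reading comes with each control period).
- env.get_image(name): name is "scene" or "top"; returns a dict with "frame" (480x640x3 uint8, red, green, blue), "depth" (480x640 float32, m along the optical axis (not along the pixel's ray), 0 where there is no reading), "fovy" (degrees; the focal length in pixels is half the picture's height over the tangent of half this angle, whatever the lens; pixels are square), "cx", "cy" (the principal point, pixels), "cam_to_world" (4x4, takes a point from camera to world coordinates). Camera axes: x right, y down, z forward; pixel columns grow to the right and rows downward; lengths in m; the calibration is good to about 2 mm. A picture is of the moment at which its call begins.
- env.close_job(): hands the job in; it is judged then, once.
Trained networks look in the newest picture that a camera, given by its name, has taken for a name from the list of things; names that differ only in an ending like _2 or _b are one class to them, and where a whole thing is asked for, a point or a joint stands for the part that bears it (a point fixed in the world has none). Each returns a list of dicts, best first, with "score" (0 to 1); they miss things now and then, are a little off and sometimes report something else, mostly with a low value. They report only what shows in the picture. A call takes as long as a camera call. They do not tell look-alikes from the thing itself.
- env.regions_of(camera, target): "pixels" (480x640 bool, what is visible of it) and "point" ([row, column] in pixels, amid what is visible of it).
The state is a dict: "time_s": time; "q": joint angles; "qvel": joint speeds; "joint_efforts": joint torques, N m; "position": TCP position; "tool_rot": TCP orientation; "ft_force": force on the tool from outside, world axes, zero at the start; "wrist_torque": the same for the moment, N m; "grip_width": finger opening in m; "gripper_force": force on a finger pad.
Only numpy, scipy, OpenCV 4.12 (cv2) and the standard library are available. Lean on these libraries where they do the work, as an engineer would, in place of code of your own. Each camera call takes 0.05 s, during which the arm holds its last target. There are 200 camera calls.

## Working session

There is one attempt and no reset: what is moved stays moved. The work goes in short steps, Python scripts to look and compute and a tool call to move; the robot and the scene stay as the last step left them, time stands still between calls to the robot, and variables do not carry over. Pictures are saved under pics/ and viewed, at most 10 in all, crops included, and the job is handed in when it is done.

Besides the shell and the picture viewer there is one more tool, called after "Emit:" as a command line: name --pt "numbers of a row" for each row, then --argument value for the rest. jog_arm: Moves the arm, as the interface text tells. Its arguments: {"type":"object","properties":{"targets":{"type":"array","items":{"type":"array","items":{"type":"number"}}},"hand":{"type":"number"},"newtons":{"type":"number"}},"required":["targets"]}

```bash
mkdir -p pics; cat > h.py <<'E'
import numpy as np, cv2
from rig import env
def cloud(im):
    h,w=im["depth"].shape; f=h/2/np.tan(np.radians(im["fovy"])/2)
    v,u=np.mgrid[:h,:w]; d=im["depth"]
    P=np.stack([(u-im["cx"])*d/f,(v-im["cy"])*d/f,d],-1)
    M=np.array(im["cam_to_world"]); W=P@M[:3,:3].T+M[:3,3]; W[d==0]=np.nan
    return W
def save(n,a,s=1): cv2.imwrite("pics/"+n,cv2.resize(a[...,::-1],None,fx=s,fy=s,interpolation=cv2.INTER_CUBIC))
E
python3 - <<'E'
from h import *
for c in ("scene","top"):
    im=env.get_image(c); W=cloud(im); save(c+"1.png",im["frame"])
    M=np.array(im["cam_to_world"]);print(c,im["fovy"],M[:3,3].round(3),M[:3,2].round(2))
    for t in ("chest","tray_grip","file","chisel","oil_can","jar","hammer"):
        for r in env.regions_of(c,t):
            m=r["pixels"]; p=W[m]; p=p[~np.isnan(p[:,0])]
            if len(p)<10: continue
            q=p[:,:2]; mu=q.mean(0); w,V=np.linalg.eigh(np.cov((q-mu).T)); s=(q-mu)@V[:,1]
            print(t,round(r["score"],2),np.round(r["point"]),m.sum(),"med",np.median(p,0).round(3),"zmax",np.percentile(p[:,2],98).round(3),"len",np.ptp(np.percentile(s,[1,99])).round(3),"ang",np.degrees(np.arctan2(V[1,1],V[0,1])).round(1))
E
```

```text
scene 56.086420842362706 [ 1.026 -0.874  0.685] [-0.42  0.73 -0.53]
chest 0.92 [204. 389.] 6271 med [0.622 0.152 0.09 ] zmax 0.094 len 0.326 ang 69.6
tray_grip 0.73 [228. 379.] 1266 med [0.624 0.116 0.04 ] zmax 0.059 len 0.234 ang -174.0
file 0.91 [267. 237.] 362 med [ 0.348 -0.183  0.009] zmax 0.017 len 0.14 ang -143.6
file 0.79 [288. 296.] 656 med [ 0.541 -0.195  0.012] zmax 0.021 len 0.183 ang -179.3
file 0.62 [220. 286.] 443 med [0.327 0.074 0.012] zmax 0.022 len 0.187 ang 60.9
chisel 0.82 [334. 254.] 801 med [ 0.55  -0.365  0.013] zmax 0.021 len 0.157 ang 175.8
oil_can 0.85 [342. 335.] 1778 med [ 0.735 -0.356  0.078] zmax 0.132 len 0.062 ang -150.7
jar 0.25 [290. 297.] 777 med [ 0.546 -0.195  0.012] zmax 0.021 len 0.186 ang -178.7
hammer 0.72 [366. 134.] 2320 med [ 0.399 -0.538  0.024] zmax 0.029 len 0.277 ang -171.5
top 48.292184515160926 [0.423 0.    1.489] [ 0.07  0.01 -1.  ]
chest 0.82 [210. 256.] 10851 med [0.6   0.215 0.089] zmax 0.096 len 0.281 ang 97.8
file 0.8 [310. 402.] 305 med [ 0.341 -0.186  0.009] zmax 0.019 len 0.133 ang -142.7
file 0.67 [235. 404.] 576 med [ 0.542 -0.187  0.013] zmax 0.023 len 0.184 ang 179.7
file 0.57 [310. 299.] 553 med [0.335 0.098 0.012] zmax 0.022 len 0.175 ang 61.4
chisel 0.61 [233. 465.] 433 med [ 0.548 -0.358  0.014] zmax 0.023 len 0.153 ang 175.2
chisel 0.15 [235. 403.] 580 med [ 0.543 -0.187  0.013] zmax 0.023 len 0.185 ang -179.9
jar 0.71 [237. 142.] 729 med [0.537 0.505 0.082] zmax 0.09 len 0.064 ang 64.4
hammer 0.85 [292. 530.] 1316 med [ 0.39  -0.531  0.022] zmax 0.03 len 0.273 ang -171.2
```

View pics/scene1.png

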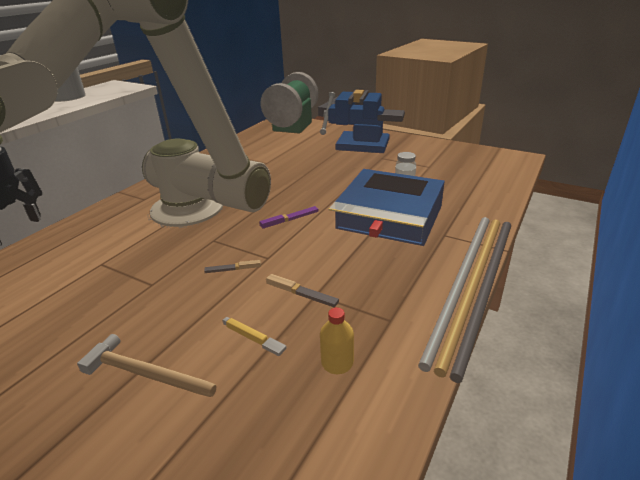

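View pics/top1.png

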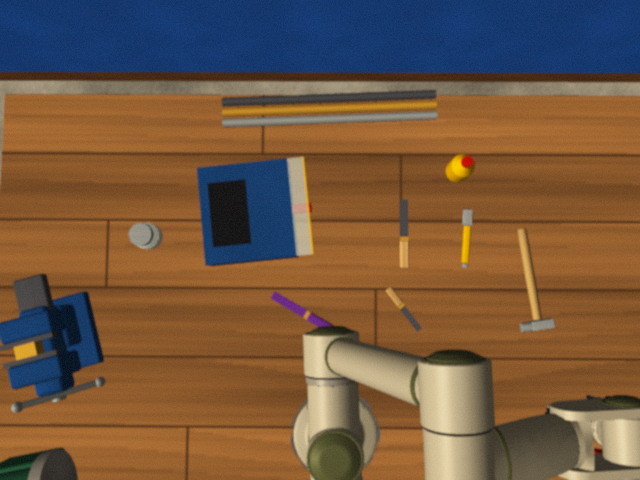

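The scene view shows the chest at (389,204) with its red handle at (376,228). Three things could be the file: purple at (288,217), a small one at (233,267) and a larger wooden-handled one at (302,290). The larger one is meant, top pixel (404,235). The only chisel is at (254,334). Next I'll get exact poses and check a crop.

```bash
python3 - <<'E'
from h import *
s=env.observe(); print(s["position"],np.round(s["tool_rot"],3).tolist(),s["ft_force"])
im=env.get_image("top"); W=cloud(im); F=im["frame"]; hsv=cv2.cvtColor(F,cv2.COLOR_RGB2HSV)
rs=env.regions_of("top","chest")[0]["pixels"]
p=W[rs]; p=p[(p[:,2]>0.075)]
R=cv2.minAreaRect((p[:,:2]*1000).astype(np.float32)); print("chest rect",R,cv2.boxPoints(R).round(0).tolist(), np.percentile(p[:,2],[5,50,95]).round(3))
for c in ("top","scene"):
    im=env.get_image(c); W=cloud(im); F=im["frame"]; hsv=cv2.cvtColor(F,cv2.COLOR_RGB2HSV)
    red=((hsv[...,0]<6)|(hsv[...,0]>174))&(hsv[...,1]>150)&(hsv[...,2]>80)&(W[...,1]>0)&(W[...,1]<.3)&(W[...,0]>.45)
    r=W[red]; print(c,"red",red.sum(),np.round([r.min(0),np.median(r,0),r.max(0)],3).tolist())
    for t in ("file","chisel"):
        for g in env.regions_of(c,t):
            m=g["pixels"]; q=W[m]; med=np.nanmedian(q,0)
            ok=(abs(med[0]-.545)<.03)
            if not ok: continue
            z=q[:,2]>0.004; q=q[z]
            R=cv2.minAreaRect((q[:,:2]*1000).astype(np.float32)); 
            mu=q.mean(0); 
            print(c,t,g["score"],np.round(R[0],0),np.round(R[1],0),round(R[2],1),cv2.boxPoints(R).round(0).tolist(),"zmed",np.median(q[:,2]).round(3))
    table=W[(abs(W[...,0]-.62)<.03)&(abs(W[...,1]+.1)<.03)]; print("table z",np.nanmedian(table[:,2]))
    if c=="top": save("crop_top.png",F[140:290,190:490],2.6)
E
```

```text
[ 0.13967645 -0.5319497   0.23133994] [[0.967, 0.254, 0.0], [0.254, -0.967, -0.0], [-0.0, 0.0, -1.0]] [-0.15634142  0.28976157  0.42810212]
chest rect ((602.591552734375, 215.9845428466797), (261.0809020996094, 286.3006591796875), 6.124326229095459) [[458.0, 344.0], [488.0, 60.0], [748.0, 88.0], [717.0, 372.0]] [0.084 0.089 0.094]
top red 5 [[0.612, 0.07, 0.048], [0.616, 0.07, 0.056], [0.622, 0.071, 0.057]]
top file 0.84 [ 550. -188.] [ 23. 187.] 89.6 [[457.0, -199.0], [644.0, -200.0], [644.0, -177.0], [457.0, -176.0]] zmed 0.013
top chisel 0.59 [ 538. -361.] [ 27. 162.] 87.9 [[457.0, -372.0], [618.0, -378.0], [619.0, -351.0], [458.0, -345.0]] zmed 0.014
table z -0.00028627764528743604
scene red 129 [[0.6, 0.063, 0.033], [0.617, 0.078, 0.052], [0.628, 0.115, 0.059]]
scene file 0.93 [ 549. -190.] [190.  27.] 0.4 [[454.0, -177.0], [454.0, -204.0], [644.0, -203.0], [643.0, -175.0]] zmed 0.012
scene chisel 0.7 [ 536. -359.] [ 28. 164.] 83.6 [[453.0, -364.0], [616.0, -382.0], [619.0, -354.0], [456.0, -336.0]] zmed 0.014
scene chisel 0.46 [ 549. -190.] [190.  27.] 0.4 [[454.0, -177.0], [454.0, -204.0], [644.0, -203.0], [643.0, -175.0]] zmed 0.012
table z 0.0013767175492677142
```

View pics/crop_top.png

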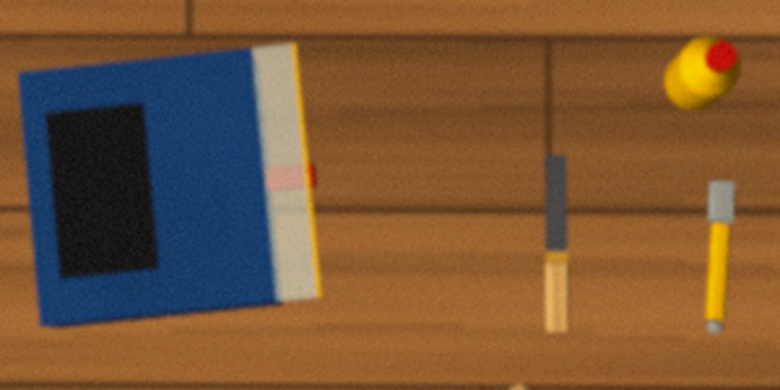

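The crop confirms the large file at crop (555,245), handle toward the robot, and the chisel at (717,255) with its edge away. The chest front and guard edge are on the right, with the handle tip at (312,176), matching the fitted pose (grip ≈ 0.616, 0.087).

```bash
cat >> h.py <<'E'
from scipy.spatial.transform import Rotation as Ro
a=np.radians(6.1); D=np.array([np.sin(a),-np.cos(a),0]); Y=np.array([np.cos(a),np.sin(a),0])
GRIP=np.array([.6163,.0872,.042])
def tool(z,y):
    z=z/np.linalg.norm(z); return np.column_stack([np.cross(y,z),y,z])
def lean(deg):
    t=np.radians(deg); return tool(-D*np.sin(t)-np.array([0,0,np.cos(t)]),Y)
def rel(p,R,p0,R0): 
    return np.r_[R0.T@(np.array(p)-p0)*100, Ro.from_matrix(R0.T@R).as_rotvec(degrees=True)].round(2)
def now(): s=env.observe(); return np.array(s["position"]),np.array(s["tool_rot"])
E
python3 - <<'E'
from h import *
p0,R0=now(); R=lean(41); g=GRIP+D*.002
print(rel(g+R[:,2]*(.019-.13),R,p0,R0), R.round(3).tolist(), (g+R[:,2]*-.111).round(3))
# via: no lean, yaw only, higher
Rv=lean(0); print("via",rel([.45,-.2,.22],Rv,p0,R0))
E
```

```text
[ 60.7  -40.38  10.55  29.03  33.76 -77.64] [[-0.08, 0.994, -0.07], [0.75, 0.106, 0.652], [0.656, 0.0, -0.755]] [0.624 0.013 0.126]
via [ 38.45 -24.23   1.13  -0.    -0.   -81.39]
```

Emit:
jog_arm --pt "60.7 -40.4 5 29 33.8 -77.6" --pt "60.7 -40.4 5 29 33.8 -77.6" --pt "60.7 -40.4 5 29 33.8 -77.6" --pt "60.7 -40.4 5 29 33.8 -77.6" --pt "60.7 -40.4 5 29 33.8 -77.6" --pt "60.7 -40.4 5 29 33.8 -77.6" --pt "60.7 -40.4 5 29 33.8 -77.6" --pt "60.7 -40.4 5 29 33.8 -77.6" --hand 0.8

```text
time_s: 1.87
position: [0.3616, -0.282, 0.2087]
tool_rot: [[0.394, 0.916, 0.075], [0.802, -0.382, 0.459], [0.449, -0.121, -0.885]]
ft_force: [1.0, 0.3, -0.1]
grip_width: 0.0682
gripper_force: 0.0
```

```bash
python3 - <<'E'
from h import *
s=env.observe(); print(s["position"],s["q"],s["time_s"])
p0,R0=now(); R=lean(41); g=GRIP+D*.002
print(rel(g+R[:,2]*(.019-.13),R,p0,R0))
E
```

```text
[ 0.36159834 -0.28197207  0.20870776] [-62.34536493  22.07296316  83.09754984  16.35493289  97.33594596
 -39.20049432] 1.8667
[ 30.25  13.81  22.84  10.4   12.03 -27.65]
```

Emit:
jog_arm --pt "30.2 13.8 22.8 10.4 12 -27.6" --pt "30.2 13.8 22.8 10.4 12 -27.6" --pt "30.2 13.8 22.8 10.4 12 -27.6" --pt "30.2 13.8 22.8 10.4 12 -27.6" --pt "30.2 13.8 22.8 10.4 12 -27.6" --pt "30.2 13.8 22.8 10.4 12 -27.6" --pt "30.2 13.8 22.8 10.4 12 -27.6" --pt "30.2 13.8 22.8 10.4 12 -27.6"

```text
time_s: 2.53
position: [0.58, -0.0394, 0.1385]
tool_rot: [[-0.074, 0.995, -0.068], [0.752, 0.101, 0.651], [0.655, -0.003, -0.756]]
ft_force: [0.2, -0.3, -0.0]
grip_width: 0.0685
gripper_force: 0.0
```

```bash
python3 - <<'E'
from h import *
s=env.observe(); print(s["position"],s["q"],s["time_s"])
p0,R0=now(); R=lean(41); g=GRIP+D*.002
print(rel(g+R[:,2]*(.019-.13),R,p0,R0))
E
```

```text
[ 0.57995962 -0.03937717  0.13853455] [-29.81726029  37.89715393  72.87883826  32.21367264  95.15615042
 -40.15561608] 2.5333
[ 2.76  4.94  4.06  0.08  0.11 -0.34]
```

Emit:
jog_arm --pt "2.8 4.9 4.1 0 0 -0.3" --pt "2.8 4.9 4.1 0 0 -0.3" --pt "2.8 4.9 4.1 0 0 -0.3" --pt "2.8 4.9 4.1 0 0 -0.3" --pt "2.8 4.9 4.1 0 0 -0.3"

```text
time_s: 2.95
position: [0.6224, 0.0112, 0.1263]
tool_rot: [[-0.08, 0.994, -0.068], [0.752, 0.105, 0.651], [0.654, 0.001, -0.756]]
ft_force: [-0.2, -0.9, -0.1]
grip_width: 0.0683
gripper_force: 0.0
```

```bash
python3 - <<'E'
from h import *
p0,R0=now(); R=lean(41); g=GRIP+D*.002
print(p0, rel(g+R[:,2]*(.019-.13),R,p0,R0),rel(g+R[:,2]*.019,R,p0,R0))
im=env.get_image("scene"); save("pre.png",im["frame"][130:290,280:480],4) if 0 else save("pre.png",im["frame"][130:280,290:490],4)
E
```

```text
[0.62241286 0.01120424 0.12629543] [ 0.07  0.2   0.13  0.08  0.13 -0.04] [ 0.1   0.18 13.13  0.08  0.13 -0.04]
```

View pics/pre.png

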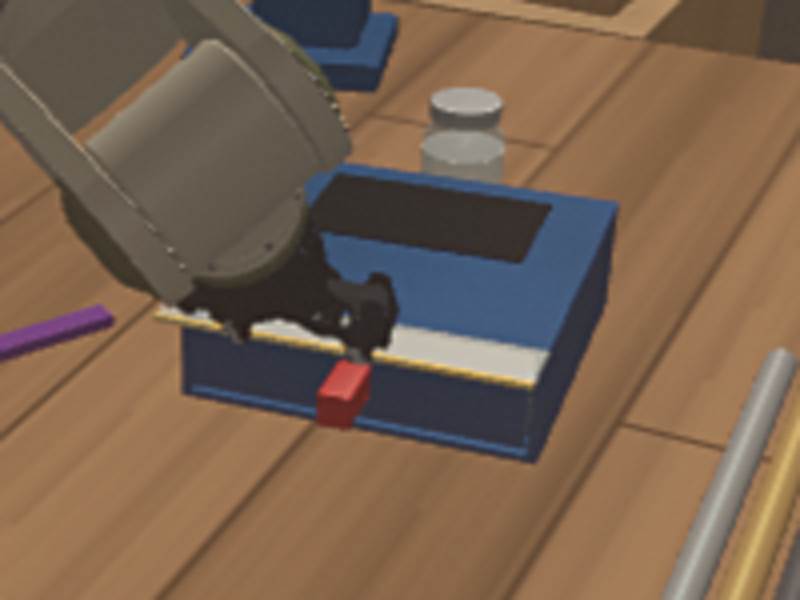

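The gripper leans in front of the chest; the handle, at crop (345,393), lies below and ahead of the fingers (355,345), and nothing touches the guard. I'll go in along the tool axis.

Emit:
jog_arm --pt "0.1 0.2 2 0 0 0" --pt "0.1 0.2 4 0 0 0" --pt "0.1 0.2 6 0 0 0" --pt "0.1 0.2 8 0 0 0" --pt "0.1 0.2 9.5 0 0 0" --pt "0.1 0.2 10.5 0 0 0" --pt "0.1 0.2 11 0 0 0" --pt "0.1 0.2 11 0 0 0"

```text
time_s: 3.67
position: [0.6168, 0.0839, 0.0436]
tool_rot: [[-0.079, 0.995, -0.068], [0.752, 0.104, 0.651], [0.655, 0.0, -0.756]]
ft_force: [-0.2, 0.1, -0.0]
grip_width: 0.0683
gripper_force: 0.0
```

Emit:
jog_arm --pt "0 0 0.5 0 0 0" --pt "0 0 1 0 0 0" --pt "0 0 1.5 0 0 0" --pt "0 0 2 0 0 0" --pt "0 0 2.1 0 0 0" --pt "0 0 2.1 0 0 0"

```text
time_s: 4.17
position: [0.6154, 0.0982, 0.0277]
tool_rot: [[-0.08, 0.994, -0.069], [0.752, 0.105, 0.651], [0.655, 0.0, -0.756]]
ft_force: [-0.3, -0.7, 0.5]
grip_width: 0.0683
gripper_force: 0.0
```

```bash
python3 - <<'E'
from h import *
p0,R0=now(); R=lean(41); g=GRIP+D*.002
print(p0, rel(g+R[:,2]*.019,R,p0,R0),env.observe()["ft_force"])
E
```

```text
[0.61541734 0.09817313 0.02767305] [-0.04 -0.03 -0.03  0.05  0.1  -0.04] [-0.27753853 -0.72015978  0.52113247]
```

Free of contact and in place, so I'll grip.

Emit:
jog_arm --pt "0 0 0 0 0 0" --pt "0 0 0 0 0 0" --pt "0 0 0 0 0 0" --pt "0 0 0 0 0 0" --pt "0 0 0 0 0 0" --pt "0 0 0 0 0 0" --pt "0 0 0 0 0 0" --pt "0 0 0 0 0 0" --hand 0 --newtons 60

```text
time_s: 4.83
position: [0.6146, 0.0975, 0.0283]
tool_rot: [[-0.08, 0.994, -0.071], [0.752, 0.107, 0.651], [0.655, -0.001, -0.756]]
ft_force: [-6.1, -4.6, 3.2]
grip_width: 0.0233
gripper_force: 60.7
```

```bash
python3 - <<'E'
from h import *
p0,R0=now(); print(R0.T@D, env.observe()["wrist_torque"])
E
```

```text
[-7.55933888e-01 -4.68901328e-04 -6.54647797e-01] [-0.35468301  0.79545318  1.05799973]
```

Emit:
jog_arm --pt "-0.4 -0.05 -0.33 0 0 0" --pt "-1.13 -0.1 -0.98 0 0 0" --pt "-1.89 -0.1 -1.64 0 0 0" --pt "-2.65 -0.1 -2.29 0 0 0" --pt "-3.4 -0.1 -2.95 0 0 0" --pt "-4.16 -0.1 -3.6 0 0 0" --pt "-4.91 -0.1 -4.25 0 0 0" --pt "-5.3 -0.1 -4.6 0 0 0"

```text
time_s: 5.5
position: [0.6224, 0.0282, 0.0283]
tool_rot: [[-0.081, 0.994, -0.068], [0.751, 0.105, 0.652], [0.656, 0.002, -0.755]]
ft_force: [5.0, 10.4, -1.1]
grip_width: 0.0233
gripper_force: 59.2
```

```bash
python3 - <<'E'
from h import *
p0,R0=now(); s=env.observe(); f=np.array(s["ft_force"]); e=p0-(GRIP+D*.002+lean(41)[:,2]*.019)
print("pulled",e@D,"lat",e@Y,"z",e[2],"F along D",f@D,"lat",f@Y,f[2])
E
```

```text
pulled 0.06979087203498231 lat -0.00020347013008223502 z 0.0006238491802825381 F along D -9.852059206894829 lat 6.126620408963558 -1.0651426868428309
```

Emit:
jog_arm --pt "-0.5 0.05 -0.43 0 0 0" --pt "-1.13 0.05 -0.98 0 0 0" --pt "-1.7 0.05 -1.47 0 0 0" --pt "-2.27 0.05 -1.96 0 0 0" --pt "-2.65 0.05 -2.29 0 0 0" --pt "-3.02 0.05 -2.62 0 0 0" --pt "-3.02 0.05 -2.62 0 0 0"

```text
time_s: 6.08
position: [0.6269, -0.0111, 0.0283]
tool_rot: [[-0.08, 0.994, -0.068], [0.75, 0.106, 0.653], [0.656, 0.001, -0.755]]
ft_force: [3.4, 10.3, 0.2]
grip_width: 0.0231
gripper_force: 59.4
```

```bash
cat > st.py <<'E'
from h import *
p0,R0=now(); s=env.observe(); f=np.array(s["ft_force"]); e=p0-(GRIP+D*.002+lean(41)[:,2]*.019)
print("pulled",e@D,"lat",e@Y,"z",e[2],"F along D",f@D,"lat",f@Y,f[2])
E
python3 st.py
```

```text
pulled 0.10931194084569645 lat 6.133051133007141e-05 z 0.0006461046349700746 F along D -9.90612604396186 lat 4.428789967809998 0.2490290166755784
```

Emit:
jog_arm --pt "-0.15 -0.0 -0.13 0 0 0" --pt "-0.3 0 -0.26 0 0 0" --pt "-0.45 0 -0.39 0 0 0" --pt "-0.6 0 -0.52 0 0 0" --pt "-0.6 0 -0.52 0 0 0" --newtons 30

```text
time_s: 6.5
position: [0.6277, -0.0184, 0.0283]
tool_rot: [[-0.081, 0.994, -0.069], [0.75, 0.106, 0.653], [0.656, 0.001, -0.754]]
ft_force: [3.5, 10.1, 0.7]
grip_width: 0.0232
gripper_force: 59.4
```

Emit:
jog_arm --pt "-0.15 0 -0.13 0 0 0" --pt "-0.3 0 -0.26 0 0 0" --pt "-0.45 0 -0.39 0 0 0" --pt "-0.45 0 -0.39 0 0 0"

```text
time_s: 6.83
position: [0.6284, -0.0244, 0.0283]
tool_rot: [[-0.081, 0.994, -0.068], [0.75, 0.106, 0.653], [0.656, 0.001, -0.755]]
ft_force: [4.2, 8.2, -0.0]
grip_width: 0.0233
gripper_force: 59.4
```

Emit:
jog_arm --pt "-0.1 0 -0.09 0 0 0" --pt "-0.2 0 -0.17 0 0 0" --pt "-0.3 0 -0.26 0 0 0" --pt "-0.3 0 -0.26 0 0 0"

```text
time_s: 7.17
position: [0.6288, -0.0284, 0.0283]
tool_rot: [[-0.081, 0.994, -0.068], [0.75, 0.106, 0.653], [0.656, 0.001, -0.755]]
ft_force: [3.5, 8.9, -0.3]
grip_width: 0.0234
gripper_force: 59.5
```

Emit:
jog_arm --pt "-0.15 0 -0.13 0 0 0" --pt "-0.3 0 -0.26 0 0 0" --pt "-0.38 0 -0.33 0 0 0" --pt "-0.38 0 -0.33 0 0 0"

```text
time_s: 7.5
position: [0.6294, -0.0335, 0.0283]
tool_rot: [[-0.081, 0.994, -0.068], [0.751, 0.106, 0.652], [0.656, 0.002, -0.755]]
ft_force: [3.9, 8.4, -0.1]
grip_width: 0.0237
gripper_force: 59.6
```

Emit:
jog_arm --pt "-0.15 0 -0.13 0 0 0" --pt "-0.3 0 -0.26 0 0 0" --pt "-0.45 0 -0.39 0 0 0" --pt "-0.45 0 -0.39 0 0 0"

```text
time_s: 7.83
position: [0.6301, -0.0399, 0.0283]
tool_rot: [[-0.081, 0.994, -0.068], [0.751, 0.105, 0.652], [0.655, 0.002, -0.755]]
ft_force: [4.5, 6.8, 0.1]
grip_width: 0.0232
gripper_force: 59.7
```

Emit:
jog_arm --pt "-0.15 0 -0.13 0 0 0" --pt "-0.3 0 -0.26 0 0 0" --pt "-0.38 0 -0.33 0 0 0" --pt "-0.38 0 -0.33 0 0 0"

```text
time_s: 8.17
position: [0.6307, -0.0451, 0.0283]
tool_rot: [[-0.081, 0.994, -0.067], [0.751, 0.105, 0.652], [0.655, 0.002, -0.756]]
ft_force: [4.6, 3.7, 0.9]
grip_width: 0.0231
gripper_force: 59.9
```

Emit:
jog_arm --pt "-0.1 0 -0.09 0 0 0" --pt "-0.2 0 -0.17 0 0 0" --pt "-0.23 0 -0.2 0 0 0" --pt "-0.23 0 -0.2 0 0 0"

```text
time_s: 8.5
position: [0.6311, -0.0484, 0.0283]
tool_rot: [[-0.081, 0.994, -0.067], [0.752, 0.105, 0.651], [0.655, 0.002, -0.756]]
ft_force: [4.3, 2.4, 0.5]
grip_width: 0.0233
gripper_force: 60.0
```

Emit:
jog_arm --pt "-0.1 0 -0.09 0 0 0" --pt "-0.2 0 -0.17 0 0 0" --pt "-0.23 0 -0.2 0 0 0" --pt "-0.23 0 -0.2 0 0 0"

```text
time_s: 8.83
position: [0.6315, -0.0517, 0.0283]
tool_rot: [[-0.081, 0.994, -0.067], [0.752, 0.105, 0.651], [0.654, 0.002, -0.756]]
ft_force: [4.9, 2.4, 0.2]
grip_width: 0.0231
gripper_force: 60.2
```

Emit:
jog_arm --pt "-0.1 0 -0.09 0 0 0" --pt "-0.2 0 -0.17 0 0 0" --pt "-0.23 0 -0.2 0 0 0" --pt "-0.23 0 -0.2 0 0 0"

```text
time_s: 9.17
position: [0.6319, -0.0551, 0.0282]
tool_rot: [[-0.081, 0.995, -0.067], [0.752, 0.105, 0.65], [0.654, 0.002, -0.757]]
ft_force: [5.1, 0.3, 1.4]
grip_width: 0.0231
gripper_force: 60.3
```

Emit:
jog_arm --pt "-0.1 0 -0.09 0 0 0" --pt "-0.2 0 -0.17 0 0 0" --pt "-0.23 0 -0.2 0 0 0" --pt "-0.23 0 -0.2 0 0 0"

```text
time_s: 9.5
position: [0.6323, -0.0584, 0.0283]
tool_rot: [[-0.081, 0.995, -0.066], [0.753, 0.104, 0.65], [0.653, 0.003, -0.757]]
ft_force: [4.9, -0.6, -0.1]
grip_width: 0.0233
gripper_force: 60.5
```

Emit:
jog_arm --pt "-0.1 0 -0.09 0 0 0" --pt "-0.2 0 -0.17 0 0 0" --pt "-0.23 0 -0.2 0 0 0" --pt "-0.23 0 -0.2 0 0 0"

```text
time_s: 9.83
position: [0.6326, -0.0618, 0.0282]
tool_rot: [[-0.081, 0.995, -0.066], [0.753, 0.104, 0.65], [0.653, 0.003, -0.757]]
ft_force: [4.8, -3.0, 0.8]
grip_width: 0.0232
gripper_force: 60.6
```

Emit:
jog_arm --pt "-0.1 0 -0.09 0 0 0" --pt "-0.2 0 -0.17 0 0 0" --pt "-0.23 0 -0.2 0 0 0" --pt "-0.23 0 -0.2 0 0 0"

```text
time_s: 10.17
position: [0.633, -0.0651, 0.0282]
tool_rot: [[-0.081, 0.995, -0.066], [0.753, 0.104, 0.649], [0.653, 0.003, -0.758]]
ft_force: [4.1, -3.6, 0.1]
grip_width: 0.0233
gripper_force: 60.8
```

Emit:
jog_arm --pt "-0.1 0 -0.09 0 0 0" --pt "-0.2 0 -0.17 0 0 0" --pt "-0.23 0 -0.2 0 0 0" --pt "-0.23 0 -0.2 0 0 0"

```text
time_s: 10.5
position: [0.6329, -0.0665, 0.0283]
tool_rot: [[-0.081, 0.994, -0.067], [0.751, 0.105, 0.651], [0.655, 0.002, -0.756]]
ft_force: [4.5, 3.4, -0.5]
grip_width: 0.0228
gripper_force: 60.1
```

The motion has slowed and the force has turned back up, so this is the stop. One more small nudge to seat it.

Emit:
jog_arm --pt "-0.08 0 -0.07 0 0 0" --pt "-0.1 0 -0.09 0 0 0" --pt "-0.1 0 -0.09 0 0 0"

```text
time_s: 10.75
position: [0.6328, -0.0666, 0.0283]
tool_rot: [[-0.081, 0.994, -0.069], [0.75, 0.106, 0.653], [0.656, 0.001, -0.754]]
ft_force: [4.5, 10.4, -0.3]
grip_width: 0.0233
gripper_force: 59.5
```

```bash
python3 st.py
```

```text
pulled 0.16509545948713084 lat 2.6850612057618985e-05 z 0.0006537562331089021 F along D -9.824187275180353 lat 5.609634826282663 -0.3053271070601723
```

Emit:
jog_arm --pt "0.1 0 0.09 0 0 0" --pt "0.1 0 0.09 0 0 0" --pt "0.1 0 0.09 0 0 0" --pt "0.1 0 0.09 0 0 0" --pt "0.1 0 0.09 0 0 0" --pt "0.1 0 0.09 0 0 0" --hand 0.7

```text
time_s: 11.25
position: [0.6325, -0.067, 0.0282]
tool_rot: [[-0.08, 0.995, -0.068], [0.752, 0.104, 0.651], [0.654, 0.001, -0.756]]
ft_force: [-0.2, 0.6, 0.5]
grip_width: 0.0595
gripper_force: 0.0
```

Emit:
jog_arm --pt "0 0 -1 0 0 0" --pt "0 0 -3 0 0 0" --pt "0 0 -6 0 0 0" --pt "0 0 -9 0 0 0" --pt "0 0 -12 0 0 0" --pt "0 0 -15 0 0 0" --pt "0 0 -18 0 0 0" --pt "0 0 -18 0 0 0"

```text
time_s: 11.92
position: [0.6455, -0.1884, 0.1691]
tool_rot: [[-0.082, 0.995, -0.06], [0.756, 0.102, 0.647], [0.65, 0.007, -0.76]]
ft_force: [0.5, 0.3, 0.2]
grip_width: 0.0602
gripper_force: 0.0
```

```bash
python3 - <<'E'
from h import *
im=env.get_image("top"); W=cloud(im); F=im["frame"]; save("out_top.png",F[140:290,190:490],2.6)
m=env.regions_of("top","chest")
p=W[m[0]["pixels"]]; p=p[(p[:,2]>0.08)]
R=cv2.minAreaRect((p[:,:2]*1000).astype(np.float32)); print(R,cv2.boxPoints(R).round().tolist())
p0,R0=now()
# file: origin, vertical tool, y across file (file angle 0 => x dir); tool y ~ world y
print(p0,env.observe()["q"])
for t,o in (("file",(.549-.005,-.189)),("chisel",(.541,-.360))):
    print(t,o)
for c in("top","scene"):
    im=env.get_image(c); W=cloud(im)
    hsv=cv2.cvtColor(im["frame"],cv2.COLOR_RGB2HSV)
    red=((hsv[...,0]<6)|(hsv[...,0]>174))&(hsv[...,1]>150)&(hsv[...,2]>80)&(W[...,1]>-.15)&(W[...,1]<.3)&(W[...,0]>.45)
    r=W[red]; print(c,red.sum(),np.round(np.percentile(r,[2,50,98],0),3).tolist() if len(r) else 0)
    for t in ("file","chisel"):
        for g in env.regions_of(c,t):
            q=W[g["pixels"]]; med=np.nanmedian(q,0)
            if abs(med[0]-.545)>.03: continue
            q=q[q[:,2]>.005]; R=cv2.minAreaRect((q[:,:2]*1000).astype(np.float32)); print(c,t,R)
E
```

```text
((602.9154663085938, 215.8828887939453), (260.922607421875, 286.027099609375), 6.343820095062256) [[457.0, 344.0], [489.0, 59.0], [748.0, 88.0], [717.0, 372.0]]
[ 0.64467037 -0.18487407  0.16491522] [-37.04604773  47.93380808  46.55184008  31.2459633  112.58152931
 -37.85341248]
file (0.544, -0.189)
chisel (0.541, -0.36)
top 153 [[0.622, -0.092, 0.049], [0.634, -0.07, 0.054], [0.647, -0.048, 0.061]]
top file ((570.3090209960938, -186.8473358154297), (20.73253631591797, 145.05018615722656), 89.57347106933594)
scene 177 [[0.623, -0.097, 0.034], [0.636, -0.087, 0.053], [0.647, -0.051, 0.058]]
scene file ((549.7818603515625, -189.92391967773438), (188.37232971191406, 26.36138916015625), 0.6233227849006653)
scene chisel ((538.6183471679688, -361.416259765625), (26.623205184936523, 158.16648864746094), 84.49813079833984)
scene chisel ((539.7561645507812, 508.95782470703125), (66.26412963867188, 66.01461791992188), 72.52027130126953)
```

View pics/out_top.png

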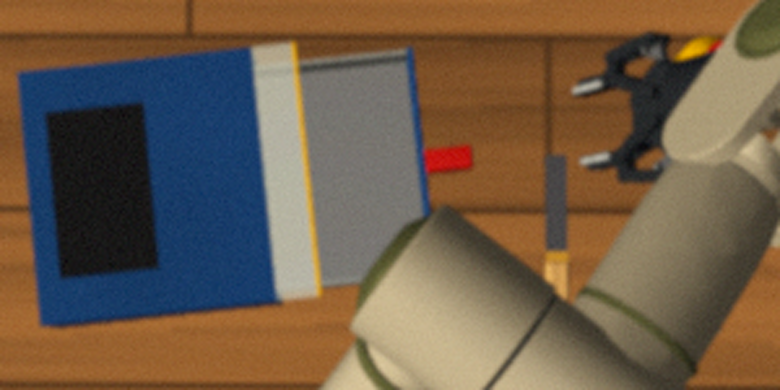

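The picture shows the tray out with the grey floor between the yellow guard edge (318) and the blue front (415). It stays out by itself and the chest hasn't moved. Next is the file.

```bash
cat >> h.py <<'E'
def down(deg):
    t=np.radians(deg); x=np.array([np.cos(t),np.sin(t),0]); z=np.array([0,0,-1.]); return np.column_stack([x,np.cross(z,x),z])
TIN=GRIP+D*.0705; TIN[2]=.014
E
python3 - <<'E'
from h import *
p0,R0=now(); print(rel([.545,-.189,.14],down(.5),p0,R0))
E
```

```text
[ -1.2   -9.96   2.09 -34.01 -30.82  91.05]
```

Emit:
jog_arm --pt "-1.2 -10 2.1 -34 -30.8 91" --pt "-1.2 -10 2.1 -34 -30.8 91" --pt "-1.2 -10 2.1 -34 -30.8 91" --pt "-1.2 -10 2.1 -34 -30.8 91" --pt "-1.2 -10 2.1 -34 -30.8 91" --pt "-1.2 -10 2.1 -34 -30.8 91" --pt "-1.2 -10 2.1 -34 -30.8 91" --pt "-1.2 -10 2.1 -34 -30.8 91"

```text
time_s: 12.98
position: [0.5445, -0.1894, 0.1405]
tool_rot: [[0.738, 0.663, 0.126], [0.604, -0.733, 0.313], [0.299, -0.155, -0.941]]
ft_force: [0.7, 0.1, -0.1]
grip_width: 0.0598
gripper_force: 0.0
```

```bash
python3 - <<'E'
from h import *
p0,R0=now(); print(p0,rel([.545,-.189,.12],down(.5),p0,R0),env.observe()["q"])
E
```

```text
[ 0.54448123 -0.18941133  0.14047803] [ -0.55   0.32   1.95 -14.82 -13.59  39.83] [-39.50444524  30.05814616  79.03011921  19.18884017  77.78651258
   4.53110186]
```

Emit:
jog_arm --pt "-0.5 0.3 1.9 -14.8 -13.6 39.8" --pt "-0.5 0.3 1.9 -14.8 -13.6 39.8" --pt "-0.5 0.3 1.9 -14.8 -13.6 39.8" --pt "-0.5 0.3 1.9 -14.8 -13.6 39.8" --pt "-0.5 0.3 1.9 -14.8 -13.6 39.8" --pt "-0.5 0.3 1.9 -14.8 -13.6 39.8" --pt "-0.5 0.3 1.9 -14.8 -13.6 39.8" --pt "-0.5 0.3 1.9 -14.8 -13.6 39.8"

```text
time_s: 13.65
position: [0.5457, -0.1878, 0.1204]
tool_rot: [[1.0, 0.016, 0.001], [0.016, -1.0, 0.002], [0.001, -0.002, -1.0]]
ft_force: [0.1, -0.6, -0.0]
grip_width: 0.0595
gripper_force: 0.0
```

```bash
python3 - <<'E'
from h import *
p0,R0=now(); print(p0,rel([.545,-.189,.004],down(.5),p0,R0),env.observe()["q"])
E
```

```text
[ 0.54573563 -0.18776555  0.12042992] [-0.08  0.14 11.64 -0.1  -0.04  0.41] [-30.78289641  30.21477863  79.69455774   0.11554371  70.11433178
  58.26758433]
```

Emit:
jog_arm --pt "-0.1 0.1 3 0 0 0.4" --pt "-0.1 0.1 6 0 0 0.4" --pt "-0.1 0.1 9 0 0 0.4" --pt "-0.1 0.1 10.5 0 0 0.4" --pt "-0.1 0.1 11.2 0 0 0.4" --pt "-0.1 0.1 11.6 0 0 0.4" --pt "-0.1 0.1 11.6 0 0 0.4" --pt "-0.1 0.1 11.6 0 0 0.4"

```text
time_s: 14.32
position: [0.5451, -0.19, 0.0055]
tool_rot: [[1.0, 0.008, 0.003], [0.008, -1.0, 0.001], [0.003, -0.001, -1.0]]
ft_force: [-0.2, 0.3, -0.1]
grip_width: 0.06
gripper_force: 0.0
```

Emit:
jog_arm --pt "0 0 0 0 0 0" --pt "0 0 0 0 0 0" --pt "0 0 0 0 0 0" --pt "0 0 0 0 0 0" --pt "0 0 0 0 0 0" --pt "0 0 0 0 0 0" --pt "0 0 0 0 0 0" --pt "0 0 0 0 0 0" --hand 0 --newtons 60

```text
time_s: 14.98
position: [0.5449, -0.1898, 0.0056]
tool_rot: [[1.0, 0.008, 0.002], [0.008, -1.0, 0.001], [0.002, -0.001, -1.0]]
ft_force: [-1.6, 1.1, 6.3]
grip_width: 0.0198
gripper_force: 58.8
```

Emit:
jog_arm --pt "0 0 -1 0 0 0" --pt "0 0 -3 0 0 0" --pt "0 0 -6 0 0 0" --pt "0 0 -9 0 0 0" --pt "0 0 -12 0 0 0" --pt "0 0 -14 0 0 0" --pt "0 0 -14 0 0 0"

```text
time_s: 15.57
position: [0.5458, -0.1907, 0.1493]
tool_rot: [[1.0, 0.008, 0.008], [0.008, -1.0, -0.002], [0.008, 0.002, -1.0]]
ft_force: [0.8, -1.1, -2.9]
grip_width: 0.0199
gripper_force: 59.5
```

```bash
cat >> h.py <<'E'
def place(lean_deg,off,yo,under,tcp_up):
    t=np.radians(lean_deg); z=-D*np.sin(t)-np.array([0,0,np.cos(t)]); R=np.column_stack([Y,np.cross(z,Y),z])
    U=TIN+D*off+Y*yo; U[2]=under; return U-R[:,2]*tcp_up,R
E
python3 - <<'E'
from h import *
p0,R0=now(); p,R=place(20,-.030,-.005,.0215,.0055)
print(p0,env.observe()["grip_width"],p,R.round(2).tolist(),rel(p-R[:,2]*.11,R,p0,R0))
im=env.get_image("scene"); save("lift.png",im["frame"][100:340,150:470],2.4)
E
```

```text
[ 0.54583314 -0.19065884  0.1493463 ] 0.019868538598602728 [0.6158319  0.04452753 0.02666831] [[0.99, 0.1, -0.04], [0.11, -0.93, 0.34], [0.0, -0.34, -0.94]] [  7.54 -19.72   1.95  20.14  -1.44  -5.5 ]
```

View pics/lift.png

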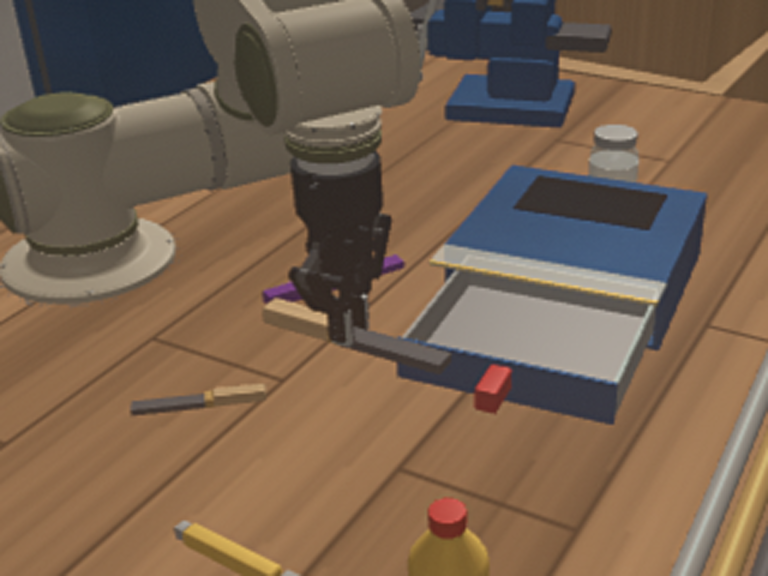

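The file is held level at the ferrule, lift crop (345,335), and the tray is open and empty. I'll carry the file over.

Emit:
jog_arm --pt "7.5 -19.7 1.9 20.1 -1.4 -5.5" --pt "7.5 -19.7 1.9 20.1 -1.4 -5.5" --pt "7.5 -19.7 1.9 20.1 -1.4 -5.5" --pt "7.5 -19.7 1.9 20.1 -1.4 -5.5" --pt "7.5 -19.7 1.9 20.1 -1.4 -5.5" --pt "7.5 -19.7 1.9 20.1 -1.4 -5.5" --pt "7.5 -19.7 1.9 20.1 -1.4 -5.5" --pt "7.5 -19.7 1.9 20.1 -1.4 -5.5"

```text
time_s: 16.28
position: [0.6172, 0.0076, 0.1245]
tool_rot: [[0.994, 0.097, -0.045], [0.106, -0.933, 0.343], [-0.009, -0.346, -0.938]]
ft_force: [0.3, -0.0, -3.8]
grip_width: 0.0193
gripper_force: 60.0
```

```bash
python3 - <<'E'
from h import *
p0,R0=now(); p,R=place(20,-.030,-.005,.0215,.0055)
print(p0,rel(p-R[:,2]*.02,R,p0,R0),rel(p,R,p0,R0),env.observe()["q"])
E
```

```text
[0.61723317 0.00763636 0.12449791] [ 0.32 -0.08  8.45 -0.26  0.47 -0.16] [ 0.34 -0.07 10.45 -0.26  0.47 -0.16] [-18.00356723  36.02616078  70.47934429  18.37171284  82.88800045
  62.17012902]
```

Emit:
jog_arm --pt "0.3 -0.1 2 0 0.5 0" --pt "0.3 -0.1 4 0 0.5 0" --pt "0.3 -0.1 6 0 0.5 0" --pt "0.3 -0.1 7.5 0 0.5 0" --pt "0.3 -0.1 8.4 0 0.5 0" --pt "0.3 -0.1 8.4 0 0.5 0" --pt "0.3 -0.1 8.4 0 0.5 0"

```text
time_s: 16.87
position: [0.6173, 0.0368, 0.0477]
tool_rot: [[0.995, 0.096, -0.033], [0.102, -0.933, 0.344], [0.002, -0.346, -0.938]]
ft_force: [0.1, -0.4, -3.6]
grip_width: 0.0194
gripper_force: 60.0
```

Emit:
jog_arm --pt "0 0 0.5 0 0 0" --pt "0 0 1 0 0 0" --pt "0 0 1.5 0 0 0" --pt "0 0 1.9 0 0 0" --pt "0 0 1.9 0 0 0" --pt "0 0 1.9 0 0 0"

```text
time_s: 17.37
position: [0.6166, 0.0444, 0.0296]
tool_rot: [[0.995, 0.098, -0.034], [0.103, -0.933, 0.344], [0.002, -0.346, -0.938]]
ft_force: [0.5, -0.1, -4.1]
grip_width: 0.0197
gripper_force: 60.0
```

```bash
python3 - <<'E'
from h import *
p0,R0=now(); p,R=place(20,-.030,-.005,.0215,.0055)
print(p0,p,rel(p,R,p0,R0))
im=env.get_image("scene"); save("pl1.png",im["frame"][130:290,280:480],4) if 0 else save("pl1.png",im["frame"][140:290,270:470],4)
E
```

```text
[0.61655818 0.04442932 0.02955161] [0.6158319  0.04452753 0.02666831] [-0.07  0.08  0.28 -0.24 -0.17 -0.13]
```

View pics/pl1.png

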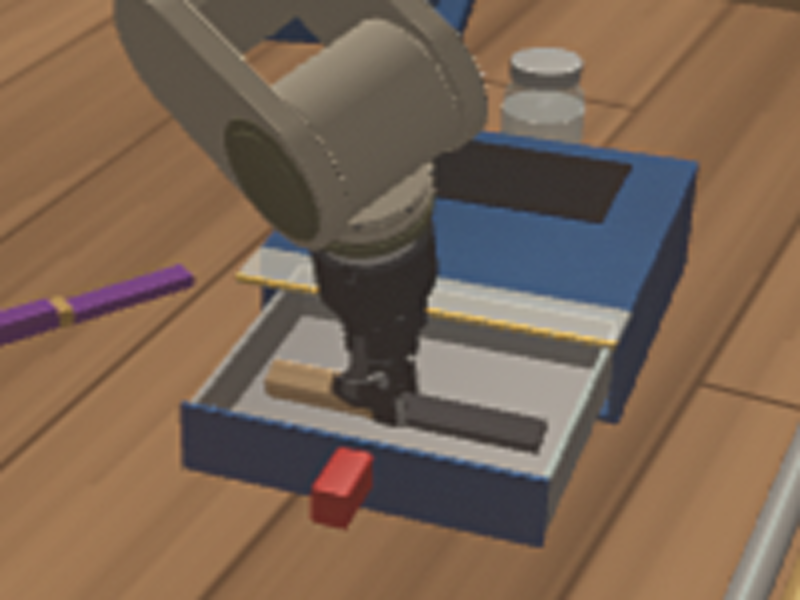

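The file is inside the tray with clearance at the guard and both side walls, tip at (545,435) and butt at (268,378). I'll lower it a little, release, and back out along the tool axis.

Emit:
jog_arm --pt "0 0 0.2 0 0 0" --pt "0 0 0.3 0 0 0" --pt "0 0 0.3 0 0 0"

```text
time_s: 17.67
position: [0.6165, 0.0454, 0.0268]
tool_rot: [[0.995, 0.097, -0.034], [0.103, -0.933, 0.344], [0.002, -0.346, -0.938]]
ft_force: [0.4, 0.3, -2.7]
grip_width: 0.0199
gripper_force: 60.0
```

Emit:
jog_arm --pt "0 0 0 0 0 0" --pt "0 0 0 0 0 0" --pt "0 0 0 0 0 0" --pt "0 0 0 0 0 0" --pt "0 0 0 0 0 0" --hand 0.4

```text
time_s: 18.08
position: [0.6172, 0.0447, 0.0274]
tool_rot: [[0.995, 0.098, -0.032], [0.102, -0.934, 0.344], [0.004, -0.345, -0.939]]
ft_force: [1.5, -5.1, 0.5]
grip_width: 0.0343
gripper_force: 0.0
```

Emit:
jog_arm --pt "0 0 -1 0 0 0" --pt "0 0 -2.5 0 0 0" --pt "0 0 -5 0 0 0" --pt "0 0 -8 0 0 0" --pt "0 0 -11 0 0 0" --pt "0 0 -14 0 0 0" --pt "0 0 -14 0 0 0"

```text
time_s: 18.67
position: [0.6233, -0.0047, 0.1647]
tool_rot: [[0.995, 0.1, -0.024], [0.102, -0.934, 0.342], [0.012, -0.342, -0.939]]
ft_force: [0.3, 0.4, 1.7]
grip_width: 0.0341
gripper_force: 0.0
```

```bash
python3 - <<'E'
from h import *
p0,R0=now(); print(p0,rel([.5435,-.361,.12],down(-4),p0,R0))
E
```

```text
[ 0.62327305 -0.00468188  0.1646955 ] [-11.62  34.02  -7.79 -20.04   1.04   9.87]
```

Emit:
jog_arm --pt "-11.6 34 -7.8 -20 1 9.9" --pt "-11.6 34 -7.8 -20 1 9.9" --pt "-11.6 34 -7.8 -20 1 9.9" --pt "-11.6 34 -7.8 -20 1 9.9" --pt "-11.6 34 -7.8 -20 1 9.9" --pt "-11.6 34 -7.8 -20 1 9.9" --pt "-11.6 34 -7.8 -20 1 9.9" --pt "-11.6 34 -7.8 -20 1 9.9" --hand 0.7

```text
time_s: 19.33
position: [0.5483, -0.3271, 0.118]
tool_rot: [[0.998, -0.069, -0.01], [-0.069, -0.998, 0.004], [-0.011, -0.003, -1.0]]
ft_force: [0.1, -0.7, 0.0]
grip_width: 0.0601
gripper_force: 0.0
```

```bash
python3 - <<'E'
from h import *
for c in ("top","scene"):
    im=env.get_image(c); W=cloud(im)
    if c=="top": save("after1.png",im["frame"][140:290,190:490],2.6)
    hsv=cv2.cvtColor(im["frame"],cv2.COLOR_RGB2HSV)
    red=((hsv[...,0]<6)|(hsv[...,0]>174))&(hsv[...,1]>150)&(hsv[...,2]>80)&(W[...,1]>-.15)&(W[...,1]<.3)&(W[...,0]>.45)
    r=W[red]; print(c,"red",red.sum(),np.round(np.percentile(r,[2,50,98],0),3).tolist())
    for t in ("file","chisel"):
        for g in env.regions_of(c,t):
            q=W[g["pixels"]]; med=np.nanmedian(q,0)
            if med[0]<.5: continue
            q=q[q[:,2]>.005]; R=cv2.minAreaRect((q[:,:2]*1000).astype(np.float32)); print(c,t,R,((np.array(R[0])/1000-TIN[:2])@np.c_[D[:2],Y[:2]]).round(3),np.percentile(q[:,2],[50,98]).round(3))
p0,R0=now(); print(p0,rel([.5435,-.361,.12],down(-4),p0,R0),rel([.5435,-.361,.005],down(-4),p0,R0))
E
```

```text
top red 156 [[0.622, -0.091, 0.047], [0.634, -0.07, 0.054], [0.647, -0.048, 0.062]]
top file ((621.4893798828125, 48.5460090637207), (190.21475219726562, 25.401498794555664), 6.346549034118652) [-0.032  0.001] [0.027 0.037]
scene red 174 [[0.623, -0.098, 0.035], [0.635, -0.085, 0.052], [0.647, -0.051, 0.059]]
scene file ((621.756103515625, 44.33365249633789), (187.01516723632812, 26.557350158691406), 5.946628093719482) [-0.027  0.001] [0.026 0.035]
scene chisel ((536.539794921875, -359.95892333984375), (27.81566047668457, 161.99285888671875), 84.1135025024414) [ 0.366 -0.127] [0.014 0.021]
scene chisel ((619.1002197265625, 32.821929931640625), (249.23065185546875, 265.27691650390625), 6.794876575469971) [-0.016 -0.003] [0.023 0.061]
[ 0.54930174 -0.32458626  0.1180561 ] [-0.33  3.67 -0.2  -0.18  0.62  0.09] [-0.21  3.71 11.3  -0.18  0.62  0.09]
```

View pics/after1.png

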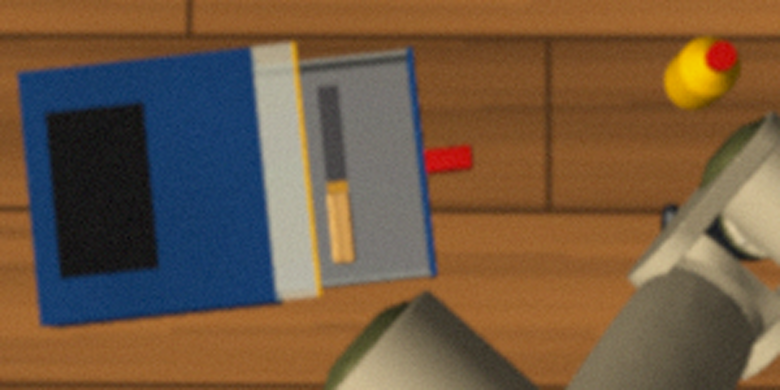

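The file lies flat in the tray, at crop (335,175), near the guard edge. The red handle hasn't moved, so the tray is still at its stop. Now the chisel.

Emit:
jog_arm --pt "-0.3 3.7 2 0 0.6 0" --pt "-0.3 3.7 4 0 0.6 0" --pt "-0.3 3.7 5 0 0.6 0" --pt "-0.3 3.7 6 0 0.6 0" --pt "-0.3 3.7 7 0 0.6 0" --pt "-0.3 3.7 7 0 0.6 0" --pt "-0.3 3.7 7 0 0.6 0" --pt "-0.3 3.7 7 0 0.6 0"

```text
time_s: 20.3
position: [0.5433, -0.362, 0.0486]
tool_rot: [[0.998, -0.068, 0.001], [-0.068, -0.998, 0.002], [0.001, -0.002, -1.0]]
ft_force: [-1.2, -0.8, -0.4]
grip_width: 0.0598
gripper_force: 0.0
```

```bash
python3 - <<'E'
from h import *
p0,R0=now(); print(p0,rel([.543,-.360,.005],down(-4),p0,R0))
E
```

```text
[ 0.54327429 -0.36201851  0.04858926] [-0.04 -0.19  4.36 -0.1  -0.03  0.08]
```

Emit:
jog_arm --pt "0 -0.2 1 0 0 0" --pt "0 -0.2 2.5 0 0 0" --pt "0 -0.2 3.5 0 0 0" --pt "0 -0.2 4.2 0 0 0" --pt "0 -0.2 4.3 0 0 0" --pt "0 -0.2 4.3 0 0 0"

```text
time_s: 20.8
position: [0.5428, -0.3601, 0.0043]
tool_rot: [[0.998, -0.069, -0.001], [-0.069, -0.998, 0.003], [-0.001, -0.003, -1.0]]
ft_force: [0.5, 0.0, 0.4]
grip_width: 0.0601
gripper_force: 0.0
```

Emit:
jog_arm --pt "0 0 0 0 0 0" --pt "0 0 0 0 0 0" --pt "0 0 0 0 0 0" --pt "0 0 0 0 0 0" --pt "0 0 0 0 0 0" --pt "0 0 0 0 0 0" --pt "0 0 0 0 0 0" --pt "0 0 0 0 0 0" --hand 0 --newtons 60

```text
time_s: 21.47
position: [0.5431, -0.3603, 0.0055]
tool_rot: [[0.998, -0.069, 0.001], [-0.069, -0.998, 0.002], [0.001, -0.002, -1.0]]
ft_force: [0.1, 0.8, 6.5]
grip_width: 0.0163
gripper_force: 60.9
```

Emit:
jog_arm --pt "0 0 -1 0 0 0" --pt "0 0 -3 0 0 0" --pt "0 0 -6 0 0 0" --pt "0 0 -9 0 0 0" --pt "0 0 -12 0 0 0" --pt "0 0 -14 0 0 0" --pt "0 0 -14 0 0 0"

```text
time_s: 22.05
position: [0.544, -0.3615, 0.1497]
tool_rot: [[0.998, -0.069, 0.005], [-0.069, -0.998, -0.003], [0.006, 0.003, -1.0]]
ft_force: [0.1, -0.0, -3.0]
grip_width: 0.0161
gripper_force: 59.9
```

```bash
python3 - <<'E'
from h import *
p0,R0=now(); p,R=place(0,.022,.006,.018,.005)
print(p0,env.observe()["grip_width"],p,rel(p-R[:,2]*.11,R,p0,R0))
E
```

```text
[ 0.54401326 -0.36153516  0.14974109] 0.016132275517250768 [ 0.63209545 -0.00413868  0.023     ] [  6.31 -36.27   1.61   0.18  -0.31 -10.06]
```

Emit:
jog_arm --pt "6.3 -36.3 1.0 0.2 -0.3 -10.1" --pt "6.3 -36.3 1.0 0.2 -0.3 -10.1" --pt "6.3 -36.3 1.0 0.2 -0.3 -10.1" --pt "6.3 -36.3 1.0 0.2 -0.3 -10.1" --pt "6.3 -36.3 1.0 0.2 -0.3 -10.1" --pt "6.3 -36.3 1.0 0.2 -0.3 -10.1" --pt "6.3 -36.3 1.0 0.2 -0.3 -10.1" --pt "6.3 -36.3 1.0 0.2 -0.3 -10.1"

```text
time_s: 22.72
position: [0.6218, -0.0347, 0.1349]
tool_rot: [[0.994, 0.107, -0.008], [0.107, -0.994, 0.007], [-0.008, -0.007, -1.0]]
ft_force: [0.8, -0.3, -2.2]
grip_width: 0.0162
gripper_force: 60.0
```

Emit:
jog_arm --pt "0 0 0 0 0 0" --pt "0 0 0 0 0 0" --pt "0 0 0 0 0 0"

```text
time_s: 22.97
position: [0.6218, -0.0368, 0.1352]
tool_rot: [[0.994, 0.107, -0.008], [0.107, -0.994, 0.006], [-0.007, -0.007, -1.0]]
ft_force: [0.3, -0.7, -2.2]
grip_width: 0.0163
gripper_force: 60.1
```

```bash
python3 - <<'E'
from h import *
p0,R0=now(); p,R=place(0,.022,.006,.018,.005)
print(p0,rel(p,R,p0,R0))
E
```

```text
[ 0.6218391  -0.0368139   0.13521222] [ 1.45 -3.06 11.23 -0.4   0.41  0.07]
```

Emit:
jog_arm --pt "1.45 -3.06 1 -0.4 0.4 0" --pt "1.45 -3.06 2 -0.4 0.4 0" --pt "1.45 -3.06 4 -0.4 0.4 0" --pt "1.45 -3.06 5 -0.4 0.4 0" --pt "1.45 -3.06 6 -0.4 0.4 0" --pt "1.45 -3.06 6 -0.4 0.4 0" --pt "1.45 -3.06 6 -0.4 0.4 0"

```text
time_s: 23.55
position: [0.6331, -0.0053, 0.0764]
tool_rot: [[0.994, 0.106, 0.001], [0.106, -0.994, -0.0], [0.001, 0.0, -1.0]]
ft_force: [0.2, 0.8, -2.7]
grip_width: 0.0162
gripper_force: 60.1
```

```bash
python3 - <<'E'
from h import *
p0,R0=now(); p,R=place(0,.022,.006,.018,.005)
print(p0,rel(p,R,p0,R0))
im=env.get_image("scene"); save("pl2.png",im["frame"][140:290,270:470],3)
E
```

```text
[ 0.63310112 -0.00527005  0.07640917] [-0.09 -0.12  5.34  0.01 -0.07 -0.02]
```

View pics/pl2.png

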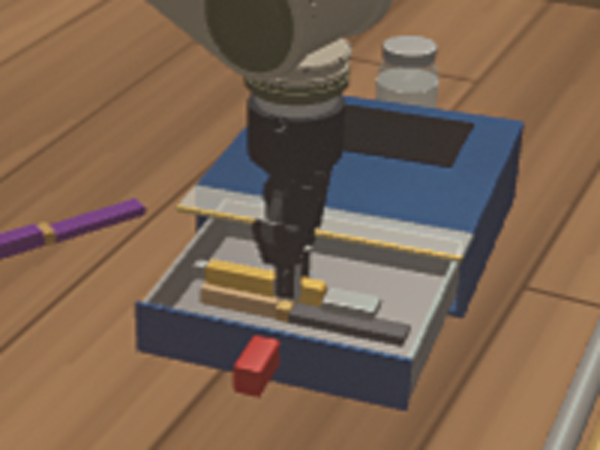

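The chisel, at (290,285), is still held 5 cm above the floor and looks as though it is behind the file only because it is higher. The numbers put it 5 cm in front, so I'll lower and release it.

Emit:
jog_arm --pt "-0.1 -0.1 1.5 0 0 0" --pt "-0.1 -0.1 3 0 0 0" --pt "-0.1 -0.1 4 0 0 0" --pt "-0.1 -0.1 4.7 0 0 0" --pt "-0.1 -0.1 5.2 0 0 0" --pt "-0.1 -0.1 5.4 0 0 0" --pt "-0.1 -0.1 5.5 0 0 0" --pt "-0.1 -0.1 5.5 0 0 0"

```text
time_s: 24.27
position: [0.6325, -0.0037, 0.0219]
tool_rot: [[0.994, 0.107, 0.003], [0.107, -0.994, -0.0], [0.003, 0.001, -1.0]]
ft_force: [0.5, -0.6, -2.3]
grip_width: 0.0164
gripper_force: 60.1
```

Emit:
jog_arm --pt "0 0 0 0 0 0" --pt "0 0 0 0 0 0" --pt "0 0 0 0 0 0" --pt "0 0 0 0 0 0" --pt "0 0 0 0 0 0" --hand 0.32

```text
time_s: 24.68
position: [0.6324, -0.0037, 0.0219]
tool_rot: [[0.994, 0.107, 0.003], [0.107, -0.994, -0.0], [0.003, 0.001, -1.0]]
ft_force: [0.3, -0.2, -0.0]
grip_width: 0.0272
gripper_force: 0.0
```

Emit:
jog_arm --pt "0 0 -1 0 0 0" --pt "0 0 -2.5 0 0 0" --pt "0 0 -5 0 0 0" --pt "0 0 -8 0 0 0" --pt "0 0 -11 0 0 0" --pt "0 0 -14 0 0 0" --pt "0 0 -16 0 0 0" --pt "0 0 -16 0 0 0"

```text
time_s: 25.35
position: [0.6334, -0.0039, 0.1876]
tool_rot: [[0.994, 0.107, 0.011], [0.107, -0.994, -0.002], [0.011, 0.003, -1.0]]
ft_force: [0.8, -0.3, 1.2]
grip_width: 0.028
gripper_force: 0.0
```

Emit:
jog_arm --pt "-10 20 -3 0 0 0" --pt "-10 20 -3 0 0 0" --pt "-10 20 -3 0 0 0" --pt "-10 20 -3 0 0 0" --pt "-10 20 -3 0 0 0" --pt "-10 20 -3 0 0 0" --pt "-10 20 -3 0 0 0" --pt "-10 20 -3 0 0 0"

```text
time_s: 26.02
position: [0.5534, -0.2136, 0.2114]
tool_rot: [[0.994, 0.105, 0.002], [0.105, -0.994, 0.0], [0.002, -0.0, -1.0]]
ft_force: [-0.3, 1.2, -0.3]
grip_width: 0.0272
gripper_force: 0.0
```

```bash
python3 - <<'E'
from h import *
for c in ("top","scene"):
    im=env.get_image(c); W=cloud(im)
    if c=="top": save("after2.png",im["frame"][140:290,190:490],2.6)
    hsv=cv2.cvtColor(im["frame"],cv2.COLOR_RGB2HSV)
    red=((hsv[...,0]<6)|(hsv[...,0]>174))&(hsv[...,1]>150)&(hsv[...,2]>80)&(W[...,1]>-.15)&(W[...,1]<.3)&(W[...,0]>.45)
    r=W[red]; print(c,"red",red.sum(),np.round(np.percentile(r,[2,50,98],0),3).tolist())
    for t in ("file","chisel"):
        for g in env.regions_of(c,t):
            q=W[g["pixels"]]; med=np.nanmedian(q,0)
            if med[0]<.5: continue
            q=q[q[:,2]>.005]; R=cv2.minAreaRect((q[:,:2]*1000).astype(np.float32)); print(c,t,R,((np.array(R[0])/1000-TIN[:2])@np.c_[D[:2],Y[:2]]).round(3),np.percentile(q[:,2],[50,98]).round(3))
E
```

```text
top red 158 [[0.622, -0.092, 0.047], [0.634, -0.07, 0.054], [0.647, -0.048, 0.06]]
top file ((624.001220703125, 48.03577423095703), (195.2566375732422, 24.66044807434082), 6.643352031707764) [-0.031  0.003] [0.027 0.037]
top file ((632.0313110351562, -8.740699768066406), (248.94692993164062, 172.1853485107422), 6.325595855712891) [0.027 0.005] [0.015 0.062]
top chisel ((629.283935546875, -1.2820396423339844), (163.07943725585938, 25.898643493652344), 3.2215871810913086) [0.019 0.004] [0.028 0.036]
scene red 175 [[0.623, -0.098, 0.036], [0.637, -0.085, 0.052], [0.647, -0.05, 0.058]]
scene file ((613.5261840820312, 52.61846923828125), (201.10867309570312, 48.993011474609375), 5.619646072387695) [-0.036 -0.006] [0.025 0.035]
scene chisel ((729.0213623046875, -345.35552978515625), (63.55146789550781, 48.53749465942383), 29.176734924316406) [0.372 0.066] [0.078 0.132]
```

View pics/after2.png

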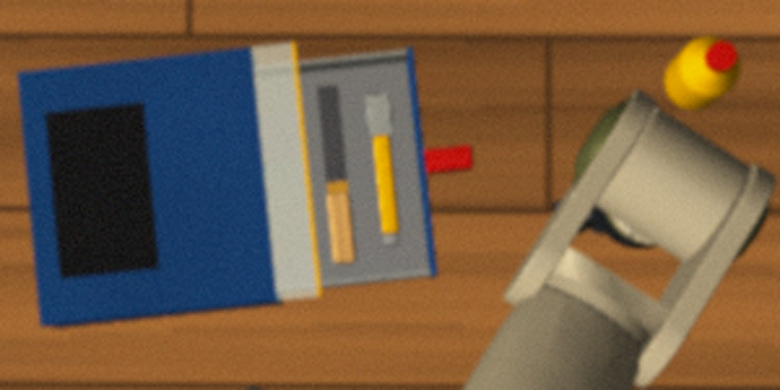

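The file (335,175) and the chisel (382,170) both lie flat inside the tray. The handle is unmoved and the arm is clear. Handing in.

```bash
python3 -c "
from rig import env
print(env.close_job())"
```

```text
the job is handed in; nothing more can be done
None
```

The tray is out at its stop after about 165 mm of travel, the file and cold chisel lie flat inside it, the chest did not move, and the job was handed in at about 26 s.

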